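# Tuck the coaster box flap under its brass lip

## Robot

A 6-joint arm with a two-finger parallel gripper is mounted at the origin on the work surface. World frame = base frame: x ahead of the robot, y to its left, z up, the work surface at z = 0. Lengths are in m, angles in degrees, forces in N, time in s.
With the tool pointing down it reaches from about 0.35 to 0.775 m from the base axis. Payload 5.5 kg.
Tool frame: the origin (TCP) lies on the mounting face of the last link; the fingertips stand 173 mm ahead of it and the grasp point (between the pads) lies 155 mm ahead of it; z points along the fingers, y is the line along which they close (so a half turn about z gives the same grasp; the last joint's range is limited). The gripper opens to 85 mm and grips with 20 to 120 N. Pads are 22 mm wide; open, the fingers measure 114 mm over their backs; the gripper's body (76 mm by 85 mm) begins 54 mm behind the grasp point. The pads swing forward as they close: fully open they stand 13 mm farther back than shut.
Start: joints at [56.287, 17.945, 2.641, 74.691, 0, 82.002], TCP at [0.25, 0.518, 0.405] pointing down, gripper open.
Joint ranges: [-158.12, 158.12], [-49.38, 96.58], [-58.88, 72.47], [-126.05, 133.96], [-84.25, 85.87], [-180, 180]. Speed limits (degrees/s): [147.25, 147.25, 180, 180, 180, 180].

## Interface

Orientations are given as a 3x3 rotation matrix whose columns are the frame's x, y, z axes.
In Python, from station import sensors, get_image, order gives the robot as it stands. The module is installed in compiled form; this text tells all that it offers.
- The arm moves only by the tool servo_tool, never from a script. Its arguments are lists of equal length, an entry for each row: "hand": the closure, from 0 (fully open) to 1 (shut); "dp": the shift along the tool's x, y, z in mm, a list of three; "roll": the turn about the tool's z in rad. In form: {"hand": [hand, ...], "dp": [[dx, dy, dz], ...], "roll": [roll, ...]}. A call has 1 to 12 rows; each row shifts and turns the commanded pose from where the row before left it, along the tool's axes as they then stand; what a row does not reach is not made up. A row lasts 1/8 s, in which the tool goes at most 62.5 mm and 10.7 degrees, less where a joint would pass 70% of its speed; a pose out of reach is approached as far as the arm can. A call with a gripper value outside its range is refused whole. The fingers move at their own pace and stop on an object; "squeeze" is the grip in N (left out, the last holds). Time passes only in rows, so rows that do not move let the fingers close. It gives the time, the measured TCP pose, the force, the opening and the grip force at its end, in the units of the state.
- sensors.get_state(): the state, without advancing time (a new reading comes with each control period).
- get_image(name): name is "side" or "top"; returns a dict with "image" (480x640x3 uint8, red, green, blue), "camera_matrix" (3x3 intrinsics, pixels), "world_from_camera" (4x4, takes a point from camera to world coordinates). Camera axes: x right, y down, z forward; pixel columns grow to the right and rows downward; lengths in m; the calibration is good to about 2 mm. A picture is of the moment at which its call begins. There is no depth.
- order.close_job(): hands the job in; it is judged then, once.
The state is a dict: "time": time; "joint_pos": joint angles; "dq": joint speeds; "joint_torque": joint torques, N m; "position": TCP position; "orientation": TCP orientation; "force": force on the tool from outside, world axes, zero at the start; "moment": the same for the moment, N m; "opening": opening from 0.0 (shut) to 1.0 (fully open); "gripper_force": force on a finger pad.
Only numpy, scipy, OpenCV 4.12 (cv2) and the standard library are available. Lean on these libraries where they do the work, as an engineer would, in place of code of your own. Each camera call takes 0.05 s, during which the arm holds its last target. There are 200 camera calls.

## Task

Close the coaster box: push its raised green flap over with the fingertips until it lies flat, and while keeping it pressed down push it forward until its front edge is fully home under the brass lip, so that it stays shut when you let go. Only push on the green outer face of the flap (do not touch its white inner face, and do not pinch or lift anything), and leave the cups, jigger and bottle where they stand.

Things in the scene. Friction and masses are not known exactly. Their poses are not given: they have to be found in the camera images.
- coaster_box: Pale wooden box of cork coasters, 130 (x) x 120 (y) x 60 mm high, fixed. Origin: centre of its underside; z up, x from the hinge side to the lip side. A brass lip runs along the whole +x rim: free edge at x = +46 mm, top 71 mm high, riser at x = 60 to 65 mm. Brass slot cheeks, 3 mm wide, lie beside the flap at y = +-58 mm, x = -76 to -30 mm, top 71 mm.
- pin (a joint): Forward slide (m) of the flap's hinge pin in its slots, along box +x: 0 = back (start), 0.022 = fully home at its stop. About 6 N moves it; it stays where left. Pin axis: parallel to box y, 63 mm high, at box x = -64 mm + this value. Slid forward while the flap is still up, the flap lands on top of the lip.
- flap (a joint): Angle (rad) of the flap about the pin: 0 = flat, closed (stop), pi/2 = upright, more = leaning to box -x (stop 1.95). Green plate 100 mm long from the pin, 108 wide, 4 thick, centred on the pin axis: flat, it lies 61 to 65 mm high. Spring (rest 1.7, 0.07 Nm/rad; friction 0.04 Nm): it stays open as it starts, but let go flat and untucked it pops up about 0.7 rad.
- flap_step (a point): Foot of the thumb step on the green outer face, 66 mm from the pin, mid-width. The step is a face 7 mm tall, 80 mm wide, square to the flap, looking back to the pin; beyond it the flap slopes down to its plain front strip (from 85 mm on). The 60 mm between pin and step is flat and free: a fingertip pressed there can push forward against the step.
- flap_edge (a point): Middle of the flap's free front edge, 100 mm from the pin, at mid-thickness.
- lip_edge (a point): Middle of the lip's free lower edge, 68 mm high. The flat flap passes 3 mm below the lip. With the pin at 0 the flat flap ends 10 mm short of the lip; fully home it reaches 12 mm under it and is held there, at about 0.03 rad.
- flap_lining: White inner face of the flap (faces down into the box when closed), part of the flap; not to be touched. Its origin lies on the pin's axis.
- cup_a: Orange ceramic cup, 74 mm across, 75 mm high, loose; origin at the centre of its underside. Leave alone.
- cup_b: Second cup, same as cup_a. Leave alone.
- jigger: Stainless jigger, 48 mm across, 90 mm high, loose, upright; origin at the centre of its underside. Leave alone.
- rum_bottle: Tall empty amber bottle, 74 mm across, 290 mm high, loose, upright; origin at the centre of its underside. Leave alone.

How it is judged (in metres and radians):
On the way:
1. the flap is folded down flat while its front edge is still clear of the lip (value of joint flap below 0.12 rad and value of joint pin below 0.012 m), for 0.05 s.
At the end, for the whole second after the job is handed in: The flap is at rest within 0.07 rad of flat, its pin slid forward by more than 17 mm of 22 and its front edge below and at least 6 mm under the lip; cups, jigger and bottle upright and within 15 mm of where they stood (value of joint flap below 0.07 rad and value of joint pin above 0.017 m and x of flap_edge in the frame of lip_edge above 0.006 m and z of flap_edge in the frame of lip_edge below 0 m and velocity of joint flap below 0.05 rad/s and distance of each of cup_a, cup_b, jigger, rum_bottle from where it was at the start of the episode below 0.015 m and angle between each of cup_a, cup_b, jigger, rum_bottle's own z axis and vertical below 0.2 rad); the robot touches nothing.
It fails at once if the white inner face of the flap is touched (the flap is pinched or hooked) (contact force between the fingers and flap_lining above 1.5 N).
It fails at once if a cup, the jigger or the bottle is moved, lifted or tipped (distance of any of cup_a, cup_b, jigger, rum_bottle from where it was at the start of the episode above 0.015 m or angle between any of cup_a, cup_b, jigger, rum_bottle's own z axis and vertical above 0.3 rad).
It also fails if it takes over 42 s, if anything falls off the work surface, if the arm or the gripper's body presses on something with over 40 N, if the wrist force passes 120 N, or if a joint passes its speed limit or range.

## Working session

There is one attempt and no reset: what is moved stays moved. The work goes in short steps, Python scripts to look and compute and a tool call to move; the robot and the scene stay as the last step left them, time stands still between calls to the robot, and variables do not carry over. Pictures are saved under pics/ and viewed, at most 10 in all, crops included, and the job is handed in when it is done.

Besides the shell and the picture viewer there is one more tool, called after "Call:" as a command line: name --pt "numbers of a row" for each row, then --argument value for the rest. servo_tool: Moves the arm, as the interface text tells. Its arguments: {"type":"object","properties":{"hand":{"type":"array","items":{"type":"number"}},"dp":{"type":"array","items":{"type":"array","items":{"type":"number"}}},"roll":{"type":"array","items":{"type":"number"}},"squeeze":{"type":"number"}},"required":["hand","dp","roll"]}

```bash
mkdir -p pics; python3 - <<'E'
from station import sensors,get_image
import cv2,numpy as np
for n in("top","side"):
    d=get_image(n); cv2.imwrite(f"pics/{n}0.png",d["image"][:,:,::-1]); np.savez(f"{n}0.npz",**d)
    print(n,d["camera_matrix"].round(1).tolist(),d["world_from_camera"].round(3).tolist())
s=sensors.get_state(); print(s["time"],s["position"],np.round(s["orientation"],3).tolist(),s["opening"],s["force"])
E
```

```text
top [[561.8, 0.0, 313.4], [0.0, 561.8, 231.9], [0.0, 0.0, 1.0]] [[-0.033, -0.974, 0.226, 0.429], [-0.999, 0.031, -0.013, 0.072], [0.006, -0.226, -0.974, 0.978], [0.0, 0.0, 0.0, 1.0]]
side [[455.9, 0.0, 321.2], [0.0, 455.9, 234.7], [0.0, 0.0, 1.0]] [[0.903, -0.282, 0.324, 0.373], [-0.429, -0.622, 0.655, -0.528], [0.017, -0.73, -0.683, 0.676], [0.0, 0.0, 0.0, 1.0]]
0.1 [0.24940124 0.5179119  0.40387773] [[-0.901, 0.434, -0.001], [0.434, 0.901, -0.001], [0.0, -0.002, -1.0]] 1.0019695187028426 [ 0.02459435  0.06562589 -0.27220437]
```

View pics/top0.png

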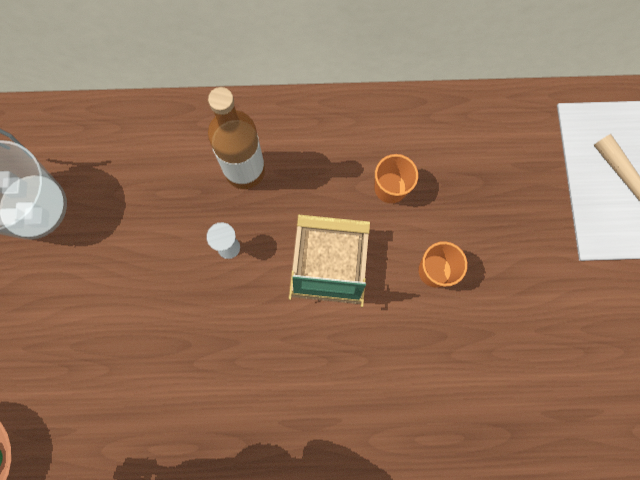

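View pics/side0.png

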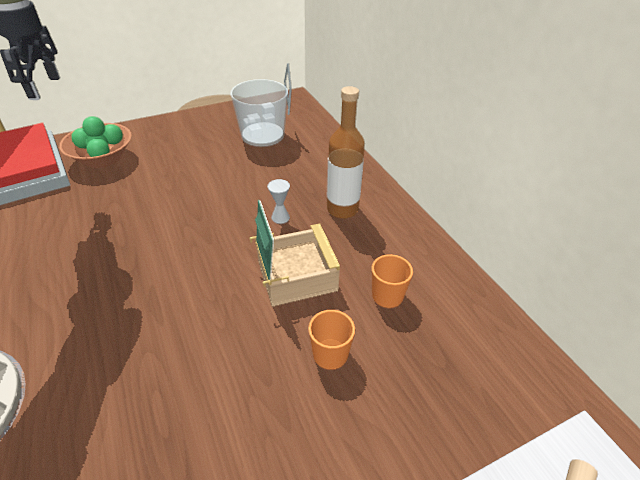

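The top view shows the box at about (331,260), with its lip up the image (+x) at rows 217–232 and the flap standing along row 288. The jigger is at (225,240), the bottle at (240,160), and the cups at (396,180) and (444,265). In the side view the flap is upright at (265,240).

```bash
cat > h.py <<'E'
import numpy as np,cv2
def cast(d,uv,z):
    K,T=d["camera_matrix"],d["world_from_camera"]
    r=T[:3,:3]@np.linalg.solve(K,[uv[0],uv[1],1.]); o=T[:3,3]
    return o+r*(z-o[2])/r[2]
def proj(d,p):
    T=np.linalg.inv(d["world_from_camera"]); c=d["camera_matrix"]@(T[:3,:3]@p+T[:3,3]); return c[:2]/c[2]
E
python3 - <<'E'
from h import *
d=np.load("top0.npz"); im=d["image"]
c=cv2.resize(im[205:315,270:390],None,fx=5,fy=5,interpolation=cv2.INTER_CUBIC)
s=np.load("side0.npz")["image"][195:310,230:350]
s=cv2.resize(s,None,fx=4,fy=4,interpolation=cv2.INTER_CUBIC)
cv2.imwrite("pics/c_top.png",c[:,:,::-1]);cv2.imwrite("pics/c_side.png",s[:,:,::-1])
hsv=cv2.cvtColor(im,cv2.COLOR_RGB2HSV)
m=cv2.inRange(hsv,(20,120,120),(32,255,255)); m[:,:280]=0;m[:,380:]=0;m[:205]=0;m[240:]=0
k=cv2.findContours(m,0,2)[0]; k=max(k,key=cv2.contourArea); r=cv2.minAreaRect(k); print(r)
for p in cv2.boxPoints(r): print(p,cast(d,p,.071).round(4))
E
```

```text
((364.0, 232.0), (0.0, 0.0), 0.0)
[364. 232.] [ 0.6371 -0.0246  0.071 ]
[364. 232.] [ 0.6371 -0.0246  0.071 ]
[364. 232.] [ 0.6371 -0.0246  0.071 ]
[364. 232.] [ 0.6371 -0.0246  0.071 ]
```

View pics/c_top.png

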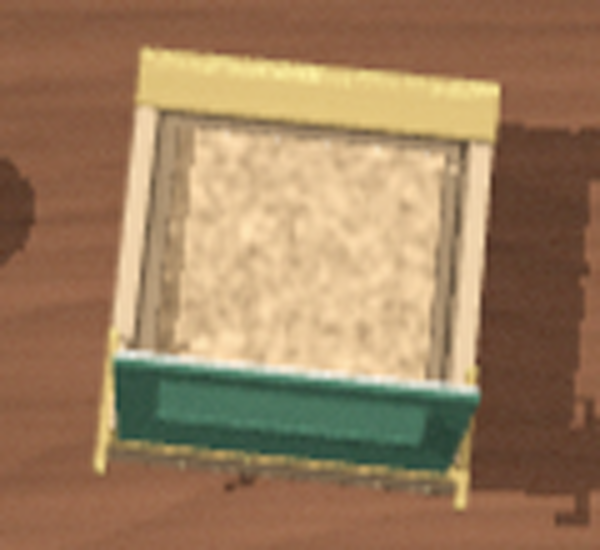

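View pics/c_side.png

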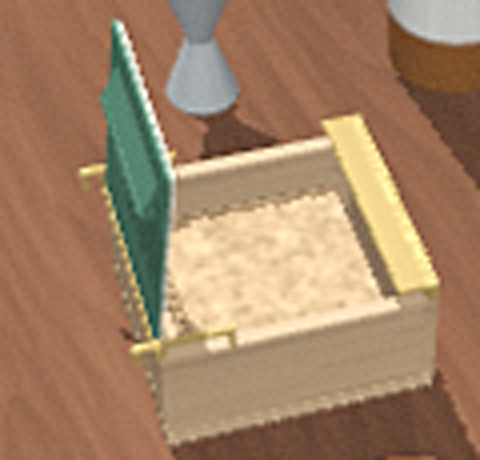

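The crops show the lip corners at about (298,215), (370,222), (298,226) and (369,233), and the cheek ends at (290,299) and (362,307). The flap leans slightly back, with its outer face toward the robot. I'll fit the box pose to these points.

```bash
cat >> h.py <<'E'
from scipy.optimize import least_squares
def B(p,b):
    c,s=np.cos(p[2]),np.sin(p[2]); return np.array([p[0]+c*b[0]-s*b[1],p[1]+s*b[0]+c*b[1],b[2]])
E
python3 - <<'E'
from h import *
t=np.load("top0.npz");s=np.load("side0.npz")
T=[((298.4,214.6),(65,60)),((370,221.6),(65,-60)),((297.6,226),(46,60)),((369.4,232.6),(46,-60)),((290,299.4),(-76,58)),((362.2,306.6),(-76,-58))]
S=[((320,224.2),(65,60)),((339.2,265.5),(65,-60)),((310.75,226),(46,60)),((330,268.2),(46,-60)),]
for name,d,L in(("top",t,T),("side",s,S)):
    f=lambda p:np.concatenate([cast(d,u,.071)[:2]-B(p,[b[0]/1e3,b[1]/1e3,.071])[:2] for u,b in L])
    r=least_squares(f,[.58,0,0]); print(name,r.x.round(4),np.degrees(r.x[2]).round(2),(r.fun*1000).round(1))
    if name=="top":p=r.x
# flap angle: top-view free edge outer corner, side view too
tip=lambda a:B(p,[-.064+.1*np.cos(a)-.002*np.sin(a)*-1*0,0,.063+.1*np.sin(a)])
for a in(1.6,1.7,1.8,1.9): print(a,proj(t,tip(a)).round(1),proj(s,tip(a)).round(1))
for n,uv,z in(("cupa",(396,175),.075),("cupb",(444,260),.075),("jig",(221.5,236),.09),("bot",(221,99),.29)): 
    w=cast(t,uv,z); print(n,w.round(3))
E
```

```text
top [ 0.5977  0.0323 -0.1328] -7.61 [ 0.4  0.1  0.5  0.1 -0.3 -0.6  0.5 -0.3 -0.5  0.8 -0.5 -0.1]
side [ 0.5981  0.0314 -0.1338] -7.67 [ 0.  -1.1 -0.3  1.8 -0.2 -0.9  0.4  0.2]
1.6 [328.6 289.9] [256.8 220.5]
1.7 [328.  296.8] [251. 222.]
1.8 [327.3 303.6] [245.3 223.9]
1.9 [326.6 310.4] [239.9 226.2]
cupa [ 0.733 -0.084  0.075]
cupb [ 0.585 -0.152  0.075]
jig [0.633 0.208 0.09 ]
bot [0.774 0.179 0.29 ]
```

Both views agree: the box is at (0.598, 0.032) with yaw −7.6°, and the flap is at about 1.45 rad. I'll shut the fingers, align tool x with −box x, and go behind the flap while staying high.

Call:
servo_tool --hand '[1,1,1,1,1,1,1,1,1,1,1,1]' --pt "0 0 0" --pt "0 0 0" --pt "-30 -43.5 0" --pt "-30 -43.5 0" --pt "-30 -43.5 0" --pt "-30 -43.5 0" --pt "-30 -43.5 0" --pt "-30 -43.5 0" --pt "-30 -43.5 0" --pt "-30 -43.5 0" --pt "-30 -43.5 0" --pt "-30 -43.5 0" --roll '[-0.158,-0.158,0,0,0,0,0,0,0,0,0,0]' --squeeze 40

```text
time: 1.6
position: [0.4897, 0.0455, 0.4045]
orientation: [[-0.991, 0.133, -0.0], [0.133, 0.991, 0.0], [0.0, 0.0, -1.0]]
force: [0.7, 0.9, -0.2]
opening: -0.003
gripper_force: 0.0
```

```bash
cat >> h.py <<'E'
P=[.5977,.0323,-.1328]
def where():
    from station import sensors
    s=sensors.get_state(); q=np.array(s["position"]); c,n=np.cos(P[2]),np.sin(P[2]); R=np.array([[c,n,0],[-n,c,0],[0,0,1]])
    print("t",round(s["time"],2),"tip box mm",((R@(q-[P[0],P[1],.173]))*1e3).round(1),"F box",(R@s["force"]).round(1),"open",round(s["opening"],2))
    O=R@s["orientation"]; print(O.round(3).tolist())
E
python3 -c "from h import *;where()"
```

```text
t 1.6 tip box mm [-108.8   -1.2  231.5] F box [ 0.5  0.9 -0.2] open -0.0
[[-1.0, 0.0, -0.0], [0.0, 1.0, 0.0], [0.0, 0.0, -1.0]]
```

Call:
servo_tool --hand '[1,1,1,1,1,1]' --pt "0 0 30" --pt "0 0 30" --pt "0 0 30" --pt "0 0 30" --pt "-10 0 0" --pt "0 0 0" --roll '[0,0,0,0,0,0]'

```text
time: 2.35
position: [0.5005, 0.0457, 0.2856]
orientation: [[-0.991, 0.132, 0.002], [0.133, 0.991, -0.0], [-0.002, 0.0, -1.0]]
force: [-0.6, -0.0, -0.3]
opening: -0.004
gripper_force: 0.0
```

```bash
cat >> h.py <<'E'
def snap(n,u,v,w,h,f,o):
    from station import get_image
    im=get_image(n)["image"][v:v+h,u:u+w]; cv2.imwrite(o,cv2.resize(im,None,fx=f,fy=f,interpolation=cv2.INTER_CUBIC)[:,:,::-1])
E
python3 -c "
from h import *;where();snap('side',180,120,180,190,3,'pics/s1.png')"
```

```text
t 2.35 tip box mm [-98.1   0.4 112.6] F box [-0.6 -0.1 -0.3] open -0.0
[[-1.0, 0.0, 0.002], [0.0, 1.0, 0.0], [-0.002, 0.0, -1.0]]
```

View pics/s1.png

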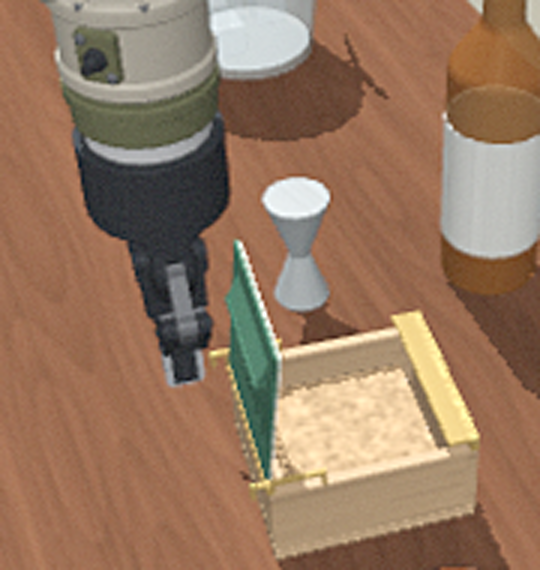

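The fingers are clear behind the green face at mid-width (tip at about (185,380) in the crop). I'll fold the flap along an arc about 48 mm from the pin.

Call:
servo_tool --hand '[1,1,1,1,1,1,1,1,1,1]' --pt "-5 0 0.5" --pt "-5 0 0.5" --pt "-5 0 0.5" --pt "-5 0 0.5" --pt "-5 0 0.5" --pt "-5 0 0.5" --pt "-5 0 0.5" --pt "-5 0 0.5" --pt "-5 0 3" --pt "-5 0 3" --roll '[0,0,0,0,0,0,0,0,0,0]'

```text
time: 3.65
position: [0.5493, 0.0392, 0.2748]
orientation: [[-0.991, 0.132, 0.001], [0.132, 0.991, -0.0], [-0.001, 0.0, -1.0]]
force: [-1.0, -0.3, 1.0]
opening: -0.006
gripper_force: 0.8
```

```bash
python3 -c "
from h import *;where();snap('side',180,120,180,190,3,'pics/s2.png')"
```

```text
t 3.65 tip box mm [-48.9   0.4 101.8] F box [-1.  -0.4  1. ] open -0.01
[[-1.0, 0.0, 0.001], [0.0, 1.0, 0.0], [-0.001, 0.0, -1.0]]
```

View pics/s2.png

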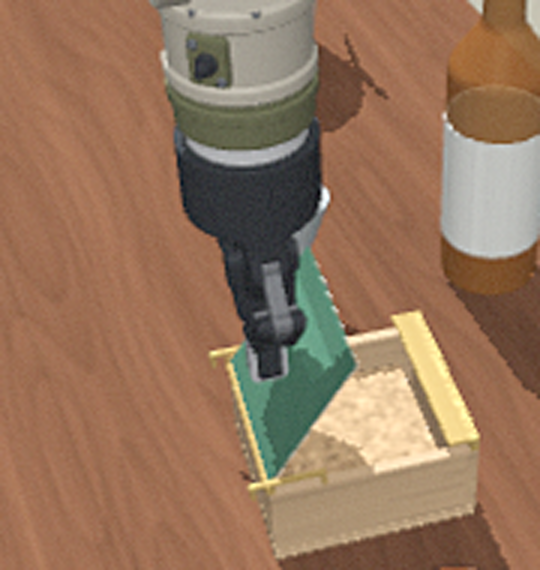

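The flap is at about 1 rad. The tip is at crop (267,375), below the step, and the forces are small. I'll continue the arc down.

Call:
servo_tool --hand '[1,1,1,1,1,1,1,1]' --pt "-6 0 3" --pt "-5.5 0 7.5" --pt "-5.5 0 8" --pt "-2.5 0 7" --pt "-2 0 6.5" --pt "0 0 3" --pt "0 0 2" --pt "0 0 1" --roll '[0,0,0,0,0,0,0,0]'

```text
time: 4.7
position: [0.5704, 0.0363, 0.2379]
orientation: [[-0.991, 0.132, 0.002], [0.132, 0.991, -0.0], [-0.002, 0.0, -1.0]]
force: [-0.6, -0.4, 12.1]
opening: 0.0
gripper_force: 6.0
```

```bash
python3 -c "
from h import *;where();snap('side',180,120,180,190,3,'pics/s3.png')"
```

```text
t 4.7 tip box mm [-27.6   0.4  64.9] F box [-0.5 -0.5 12.1] open 0.0
[[-1.0, 0.0, 0.002], [0.0, 1.0, 0.0], [-0.002, 0.0, -1.0]]
```

View pics/s3.png

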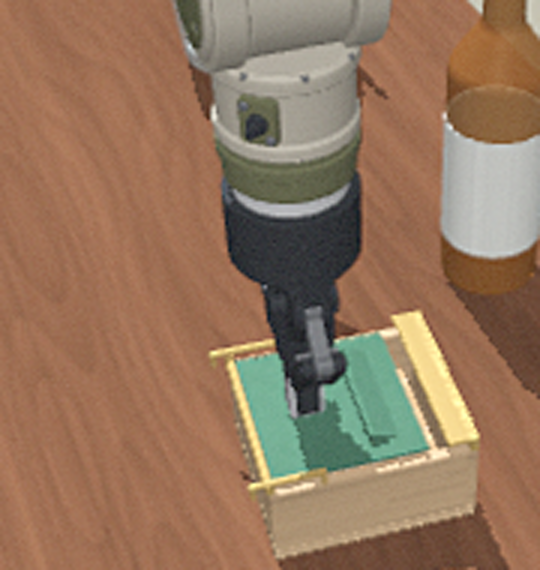

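The flap is flat with 12 N on the tip, and its front edge is still short of the lip. The pin is back, so condition 1 is met. Next I'll push forward along the flap into the step.

Call:
servo_tool --hand '[1,1,1,1,1,1,1,1,1,1,1]' --pt "-3 0 0" --pt "-3 0 0" --pt "-3 0 0" --pt "-3 0 0" --pt "-3 0 0" --pt "-3 0 0" --pt "-3 0 0" --pt "-3 0 0" --pt "-3 0 0" --pt "-3 0 0" --pt "-3 0 0" --roll '[0,0,0,0,0,0,0,0,0,0,0]'

```text
time: 6.12
position: [0.5996, 0.0326, 0.2374]
orientation: [[-0.991, 0.132, -0.007], [0.132, 0.991, 0.001], [0.007, -0.0, -1.0]]
force: [-11.1, 0.3, 14.8]
opening: 0.004
gripper_force: 7.6
```

```bash
python3 -c "
from h import *;where()"
```

```text
t 6.12 tip box mm [ 1.9  0.6 64.4] F box [-11.1  -1.1  14.8] open 0.0
[[-1.0, -0.001, -0.007], [-0.001, 1.0, -0.0], [0.007, -0.0, -1.0]]
```

Call:
servo_tool --hand '[1,1,1,1,1,1]' --pt "-2 0 0" --pt "-2 0 0" --pt "-2 0 0" --pt "-1.5 0 0" --pt "-1.5 0 0" --pt "0 0 0" --roll '[0,0,0,0,0,0]'

```text
time: 6.88
position: [0.609, 0.0314, 0.2372]
orientation: [[-0.991, 0.132, -0.006], [0.132, 0.991, 0.001], [0.006, 0.0, -1.0]]
force: [-8.3, 1.7, 13.3]
opening: -0.003
gripper_force: 6.5
```

```bash
python3 -c "
from h import *;where();snap('top',270,190,130,120,5,'pics/t4.png')"
```

```text
t 6.88 tip box mm [11.4  0.6 64.2] F box [-8.5  0.6 13.3] open -0.0
[[-1.0, -0.001, -0.006], [-0.001, 1.0, 0.0], [0.006, 0.0, -1.0]]
```

View pics/t4.png

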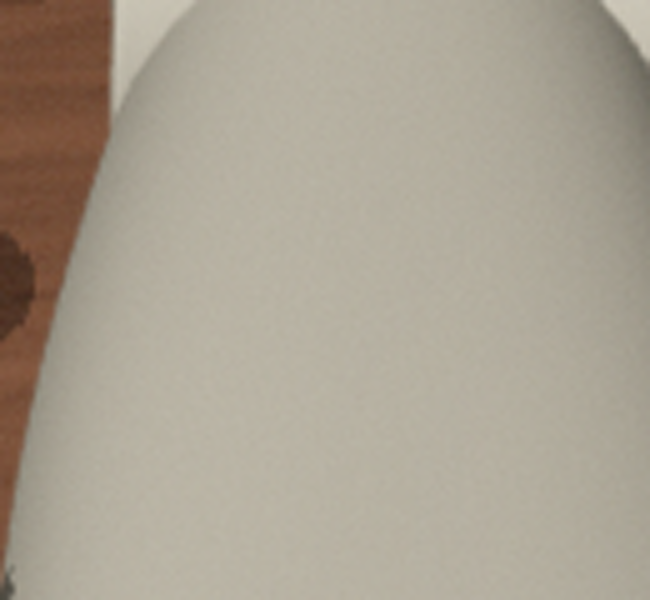

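The top view is blocked by the arm. The force is still about 8 N, so the stop hasn't been reached. I'll go on in small steps until it rises.

Call:
servo_tool --hand '[1,1,1,1]' --pt "-1.5 0 0" --pt "-1.5 0 0" --pt "-1 0 0" --pt "0 0 0" --roll '[0,0,0,0]'

```text
time: 7.42
position: [0.6129, 0.0309, 0.2371]
orientation: [[-0.991, 0.132, -0.006], [0.132, 0.991, 0.001], [0.006, 0.0, -1.0]]
force: [-8.1, 0.1, 12.5]
opening: 0.002
gripper_force: 6.9
```

```bash
python3 -c "
from h import *;where()"
```

```text
t 7.42 tip box mm [15.3  0.6 64.1] F box [-8.  -1.  12.5] open 0.0
[[-1.0, -0.001, -0.006], [-0.001, 1.0, 0.0], [0.006, 0.0, -1.0]]
```

Call:
servo_tool --hand '[1,1,1,1,1]' --pt "-1.5 0 0" --pt "-1.5 0 0" --pt "-1.5 0 0" --pt "-1.5 0 0" --pt "0 0 0" --roll '[0,0,0,0,0]'

```text
time: 8.05
position: [0.6151, 0.0307, 0.2362]
orientation: [[-0.991, 0.131, -0.017], [0.131, 0.991, 0.002], [0.017, -0.0, -1.0]]
force: [-20.2, 2.7, 20.1]
opening: 0.004
gripper_force: 15.4
```

```bash
python3 -c "
from h import *;where();snap('side',200,150,180,170,3,'pics/s5.png')"
```

```text
t 8.05 tip box mm [17.5  0.7 63.2] F box [-20.4  -0.   20.1] open 0.0
[[-1.0, -0.001, -0.017], [-0.001, 1.0, -0.0], [0.017, -0.0, -1.0]]
```

View pics/s5.png

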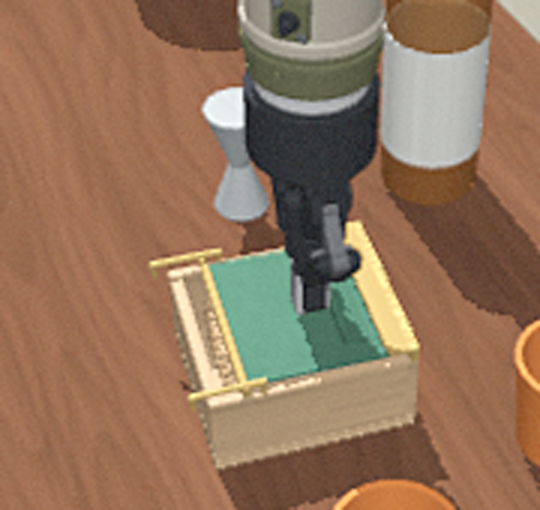

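The forward force jumped to 20 N, so the pin is at its stop. The flap's front strip is under the lip and the pin bar has moved forward. I'll release the preload and lift straight up and back.

Call:
servo_tool --hand '[1,1,1,1,1,1,1,1,1,1]' --pt "2.5 0 -1" --pt "0 0 -3" --pt "0.5 0 -6" --pt "2 0 -10" --pt "0 0 -25" --pt "20 0 -30" --pt "45 0 -30" --pt "50 0 -10" --pt "50 0 0" --pt "50 0 0" --roll '[0,0,0,0,0,0,0,0,0,0]'

```text
time: 9.35
position: [0.4019, 0.0588, 0.3523]
orientation: [[-0.991, 0.132, 0.002], [0.132, 0.991, 0.0], [-0.002, 0.0, -1.0]]
force: [-0.1, -0.7, 1.0]
opening: 0.002
gripper_force: 0.0
```

```bash
python3 -c "
from h import *;where();snap('side',200,150,180,170,3,'pics/s6.png')"
```

```text
t 9.35 tip box mm [-197.6    0.4  179.3] F box [ 0.  -0.7  1. ] open 0.0
[[-1.0, 0.0, 0.002], [0.0, 1.0, 0.0], [-0.002, 0.0, -1.0]]
```

View pics/s6.png

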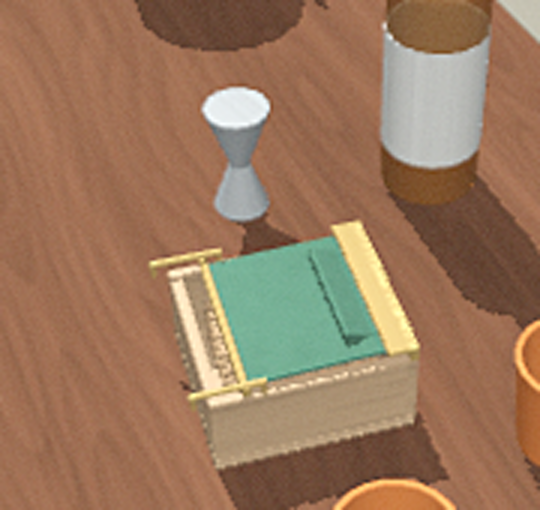

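The flap lies flat under the lip, the pin bar is forward at crop (225,320), the jigger and bottle are unmoved, and the arm is clear.

```bash
python3 -c "
from station import order;print(order.close_job())"
```

```text
the job is handed in; nothing more can be done
None
```

The coaster box is shut: the flap was folded flat, pushed forward to its stop under the lip, and stayed down after release; the job was handed in at about 9.4 s, and no verdict was returned.

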